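# Set the keeper leg of a bottle stand

### The arm

A 7-joint arm with a two-finger parallel gripper is mounted at the origin on the work surface. World frame = base frame: x ahead of the robot, y to its left, z up, the work surface at z = 0. Lengths are in m, angles in rad, forces in N, time in s.
With the tool pointing down it reaches from about 0.425 to 0.825 m from the base axis. Payload 3.6 kg.
Tool frame: the origin (TCP) lies where the fingers leave the gripper's body, on its centre line; the fingertips stand 73 mm ahead of it and the grasp point (between the pads) lies 54 mm ahead of it; z points along the fingers, y is the line along which they close (so a half turn about z gives the same grasp; the last joint's range is limited). The gripper opens to 85 mm and grips with 20 to 120 N. Pads are 22 mm wide; open, the fingers measure 114 mm over their backs; the gripper's body (76 mm by 85 mm) begins 54 mm behind the grasp point. The pads swing forward as they close: fully open they stand 13 mm farther back than shut.
Start: joints at [1.28, 0.615, -0.013, 1.423, 0.008, 1.103, -0.04], TCP at [0.17, -0.627, 0.304] pointing down, gripper open.
Joint ranges: [-3.12, 3.12], [-0.3, 2.06], [-1.34, 1.32], [0.26, 2.42], [-1.36, 4.5], [0.01, 1.98], [-2.84, 2.84]. Speed limits (rad/s): [2.79, 2.79, 3.14, 3.14, 3.14, 3.14, 3.14].

### API

Orientations are given as a unit quaternion [x, y, z, w].
In Python, from station import arm, snapshot, camera_info, ticket gives the robot as it stands. Calls block until the motion is done:
- arm.movep(position, orientation): joint-space move of the TCP to a pose.
- arm.line_to(position, velocity=0.15, ori=None): straight line of the TCP; ori=None keeps the orientation; velocity is the mean speed in m/s.
- arm.move_j(angles): joint-space move.
- arm.move_gripper(opening, effort=None): opening from 0.0 (shut) to 1.0 (fully open); effort is the grip in N (None keeps the last); returns when the fingers have stopped.
- arm.pause(seconds).
- arm.ik(position, orientation): joint angles nearest the present ones, or None.
- snapshot(name): name is "scene" or "side" or "wrist"; returns the picture (400x640x3 uint8, blue, green, red); there is no depth.
- camera_info(name): a dict with "fx", "fy", "cx", "cy" (pixels), "R" (3x3) and "t" (3): a world point X has camera coordinates R X + t; the wrist camera has in their place "T_tool_cam" (4x4, takes a point from camera to tool coordinates, whose origin is the TCP and whose axes are the flange's). Camera axes: x right, y down, z forward; pixel columns grow to the right and rows downward; lengths in m; the calibration is good to about 2 mm. A picture is of the moment at which its call begins: read the wrist's pose just before it. camera_info takes no time and is no camera call.
A pose or a line that the arm cannot do raises arm.MotionError and nothing moves.
- ticket.finish_job(): hands the job in; it is judged then, once.
Readings, each from a call of its own:
- arm.read_time(): time.
- arm.read_joint_positions(): joint angles.
- arm.read_dq(): joint speeds.
- arm.read_effort(): joint torques, N m.
- arm.read_tool_pos(): TCP position.
- arm.read_eef_rot(): TCP orientation.
- arm.read_ft_force(): force on the tool from outside, world axes, zero at the start.
- arm.read_wrist_torque(): the same for the moment, N m.
- arm.read_opening(): opening from 0.0 (shut) to 1.0 (fully open).
- arm.read_finger_force(): force on a finger pad.
Only numpy, scipy, OpenCV 4.12 (cv2) and the standard library are available. Lean on these libraries where they do the work, as an engineer would, in place of code of your own. Each camera call takes 0.05 s, during which the arm holds its last target. There are 200 camera calls.

### The job

Stand the amber bottle upright on the middle of the small raised cork-topped plinth at the far end of the bottle stand and let go of it. Then push the stand's sprung sliding leg out towards the bottle until its white pointer lines up with the red mark and, while keeping the leg there, squeeze the red cam lever fully closed against the black thumb tab (not before the pointer is at the mark). Finish holding: keep the lever and tab pinched together between the fingers with the pointer still at the mark, the bottle still standing on its plinth, and the other bottles and the shaker left where they were.

Things in the scene. Friction and masses are not known exactly. Their poses are not given: they have to be found in the camera images.
- amber_bottle: Small amber-brown glass bottle with paper band and black cap: round body 44 mm in diameter up to 75 mm, then shoulder, 20 mm neck, cap 24 mm in diameter; 120 mm tall, about 0.25 kg. Origin: centre of its underside, z up. Starts upright on the worktop. The green and blue bottles have the same shape; the three swap places, at least 105 mm apart centre to centre.
- green_bottle: Bottle of the same shape, green: leave alone. Origin at the centre of its underside.
- blue_bottle: Bottle of the same shape, blue: leave alone. Origin at the centre of its underside.
- shaker: Steel cocktail shaker 84 mm in diameter, 187 mm tall: leave alone. Origin at the centre of its underside.
- stand: Bottle stand, fixed to the worktop: dark wooden base 300 x 210 x 20 mm (its x -130 to +170 mm, y -110 to +100 mm). Origin at worktop height under the slide's centre line; x = the way the leg slides out (roughly away from the robot), z up. At its far end (x = +125 mm, y = 0) a round brass plinth 50 mm in diameter, cork top 60 mm above the worktop.
- plinth_top (a point): Centre of the plinth's cork top, 60 mm above the worktop; axes as the stand's.
- leg (a joint): How far the sliding leg is pushed out along the stand's x, m: 0 = fully in (a spring holds it there at the start), at most 0.095. The spring pulls it back with about 4 N at 0 and 5.5 N at full travel, also when the cam is closed: the leg runs back when let go. Friction is slight.
- grip (a point): Point on the leg midway between thumb tab and closed cam lever, 80 mm above the worktop; moves with the leg, axes as the stand's. From it: thumb tab y -13 to -1 mm; cam lever y +15 to +27 mm open, +1 to +13 mm closed; both x -14 to +14 mm, 53 to 99 mm above the worktop. Below them the leg's steel carriage plate, 70 x 130 mm, top at 53 mm at most.
- wall (a point): Middle of the near face of the leg's upright brass push wall, 16 mm beyond point grip in x, 75 mm above the worktop. The wall is 130 mm wide (stand y), 6 mm thick, its top 96 mm above the worktop. Fingers straddling tab and lever push the leg out against this wall.
- prong_tip (a point): Far end of the left one of two brass prongs of the leg, 8 mm thick, 71 mm above the worktop, at y +36 and -36 mm from the slide's centre line, reaching from the wall to 125 mm beyond point grip. They pass either side of the bottle on the plinth, clear of it if it is centred within 9 mm.
- thumb_tab: Black upright tab, 28 x 12 x 46 mm (x, y, z), on the leg's grip head. Origin at worktop height under point grip. The head with tab and lever floats up to 6 mm sideways (stand y) on a soft spring (0.2 N/mm), so it centres itself between closing fingers.
- cam_lever: Red upright lever, 28 x 12 x 46 mm (x, y, z), on the tab's +y (left) side. The fingers pinch its outer face and the tab's: 40 mm apart when open, 26 mm when closed. Origin at worktop height: under point grip when open, moving to -y as it closes.
- cam (a joint): Travel of the cam lever towards the thumb tab, m: 0 = open, 0.014 = fully closed (its stop). It starts within 2 mm of open. About 2.5 N starts it moving, and it stays where it is left.
- pointer (a point): Tip of the white pointer on the leg's right-hand side (stand -y), about 50 mm above the worktop, 51 mm in x and -85 mm in y from point grip; moves with the leg.
- mark (a point): Middle of the edge, towards the pointer, of the red mark (5 mm wide in x) on the black index strip along the stand's right-hand side, 44 mm above the worktop; fixed during a run. The leg is at its length when pointer and mark have the same x in the stand's axes; this lies 44 to 74 mm from fully in.
There are look-alikes about, which are no part of the job. Leave any yellow look-alike of the amber_bottle alone.

How it is judged:
On the way, in this order (a step that is already met when the one before it is completed fails the run):
1. the amber bottle stands on the plinth, let go (horizontal distance between amber_bottle and plinth_top below 0.01 m and z of amber_bottle in the frame of plinth_top between -0.004 and 0.004 m and angle between amber_bottle's own z axis and vertical below 0.1 rad and linear speed of amber_bottle below 0.03 m/s and contact force between each of the arm, the fingers and amber_bottle below 0.1 N), for 0.2 s.
2. the pointer is at the mark with the cam lever still open (x of pointer in the frame of mark between -0.006 and 0.006 m and value of joint cam below 0.007 m), for 0.1 s.
3. the cam lever is fully closed and pinched against the thumb tab, the pointer at the mark (x of pointer in the frame of mark between -0.006 and 0.006 m and value of joint cam above 0.0115 m and contact force between the fingers and cam_lever above 1.5 N and contact force between the fingers and thumb_tab above 1.5 N), for 0.2 s.
At the end, for the whole second after the job is handed in: The fingers still pinch cam lever and thumb tab (over 1.5 N on each); the cam lever is closed (joint over 11.5 mm of 14); the pointer is within 6 mm of the mark along the slide and the leg still; the amber bottle stands upright, untouched by the robot, on the plinth, within 10 mm of its centre (all of step 1 and all of step 3 and velocity of joint leg between -0.01 and 0.01 m/s); the arm keeps its last pose, push and grip.
It fails at once if the cam lever is closed (more than 9 mm) while the pointer is over 10 mm from the mark (value of joint cam above 0.009 m and (x of pointer in the frame of mark above 0.01 m or x of pointer in the frame of mark below -0.01 m)).
It fails at once if the amber bottle is tipped over (angle between amber_bottle's own z axis and vertical above 0.7 rad).
It fails at once if another bottle or the shaker is moved more than 30 mm or tipped (distance of any of green_bottle, blue_bottle, shaker from where it was at the start of the episode above 0.03 m or angle between any of green_bottle, blue_bottle, shaker's own z axis and vertical above 0.3 rad).
It also fails if it takes over 54 s, if anything falls off the work surface, if the arm or the gripper's body presses on something with over 40 N, if the wrist force passes 120 N, or if a joint passes its speed limit or range.

## Working session

There is one attempt and no reset: what is moved stays moved. The work goes in short steps, each a Python script; the robot and the scene stay as the last script left them, time stands still between calls to the robot, and variables do not carry over. Pictures are saved under pics/ and viewed, at most 10 in all, crops included, and the job is handed in when it is done.

```bash
ls; mkdir -p pics; python3 - <<'E'
from station import arm, snapshot, camera_info
import cv2,numpy as np
np.set_printoptions(precision=4,suppress=True)
for n in ("scene","side"):
    cv2.imwrite(f"pics/{n}0.png",snapshot(n)); c=camera_info(n); print(n,c)
print(camera_info("wrist")); print(arm.read_time(),arm.read_eef_rot(),arm.read_tool_pos())
E
```

```text
pics
scene {'fx': 372.55466452621647, 'fy': 372.55466452621647, 'cx': 319.68511973657, 'cy': 196.89900960910612, 'R': array([[-0.1629,  0.9866,  0.0132],
       [ 0.5785,  0.1064, -0.8087],
       [-0.7992, -0.1241, -0.5881]]), 't': array([ 0.04  , -0.2285,  1.5705])}
side {'fx': 450.6414489320986, 'fy': 450.6414489320986, 'cx': 312.13330376281976, 'cy': 204.99418477745647, 'R': array([[-0.9013, -0.4333,  0.0022],
       [-0.3244,  0.6714, -0.6663],
       [ 0.2872, -0.6012, -0.7457]]), 't': array([0.4681, 0.2267, 1.1339])}
{'fx': 356.87299996287015, 'fy': 356.87299996287015, 'cx': 314.51732917276826, 'cy': 196.88023303990312, 'T_tool_cam': array([[ 0.0002, -0.9582, -0.286 ,  0.073 ],
       [ 1.    ,  0.0003, -0.0004,  0.001 ],
       [ 0.0004, -0.286 ,  0.9582, -0.0717],
       [ 0.    ,  0.    ,  0.    ,  1.    ]])}
0.1 [ 0.9912  0.132  -0.0002 -0.0012] [ 0.17   -0.6268  0.3028]
```

View pics/scene0.png

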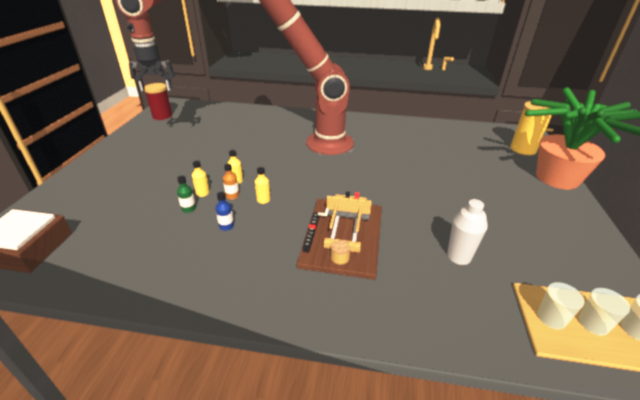

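View pics/side0.png

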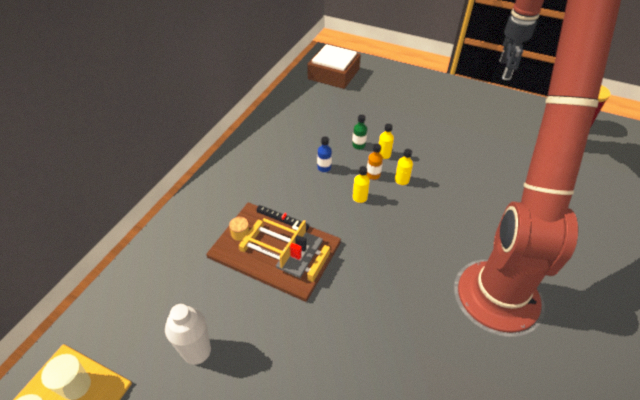

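Candidates, as scene / side pixels:
- Amber with white band: (231,183) / (375,163). This is my choice.
- Yellow, no band: (201,182), (234,168) and (262,188) / (386,145), (404,170) and (361,187).
- Green: (187,197).
- Blue: (224,213).

The stand is at (342,235) / (275,248) and the shaker at (466,235) / (190,335). Next is one close crop plus colour-mask measurements.

```bash
cat > h.py <<'E'
import cv2,numpy as np
from station import arm,snapshot,camera_info
np.set_printoptions(precision=4,suppress=True)
from scipy.spatial.transform import Rotation as Ro
def K(c): return np.array([[c["fx"],0,c["cx"]],[0,c["fy"],c["cy"]],[0,0,1]])
def wristcam():
    c=dict(camera_info("wrist")); T=np.eye(4); T[:3,:3]=Ro.from_quat(arm.read_eef_rot()).as_matrix(); T[:3,3]=arm.read_tool_pos()
    M=np.linalg.inv(T@c["T_tool_cam"]); c["R"],c["t"]=M[:3,:3],M[:3,3]; return c
def plane(c,uv,z):
    uv=np.atleast_2d(uv).astype(float); d=np.c_[uv,np.ones(len(uv))]@np.linalg.inv(K(c)).T@c["R"]
    o=-c["R"].T@c["t"]; return o+d*((z-o[2])/d[:,2])[:,None]
def proj(c,X):
    p=(np.atleast_2d(X)@c["R"].T+c["t"])@K(c).T; return p[:,:2]/p[:,2:]
def tri(c1,p1,c2,p2):
    P=[K(c)@np.c_[c["R"],c["t"]] for c in(c1,c2)]
    X=cv2.triangulatePoints(P[0],P[1],np.array(p1,float),np.array(p2,float)).ravel(); return X[:3]/X[3]
def blobs(im,lo,hi,amin=8):
    m=cv2.inRange(cv2.cvtColor(im,cv2.COLOR_BGR2HSV),lo,hi)
    n,l,s,ce=cv2.connectedComponentsWithStats(m)
    return m,[(ce[i],s[i]) for i in range(1,n) if s[i][4]>=amin]
E
python3 - <<'E'
from h import *
a=cv2.imread("pics/scene0.png");b=cv2.imread("pics/side0.png")
r=lambda im,x,y,w,h:cv2.resize(im[y:y+h,x:x+w],(400,300),interpolation=cv2.INTER_CUBIC)
cv2.imwrite("pics/m1.png",np.vstack([np.hstack([r(a,170,140,120,90),r(a,285,180,120,90)]),np.hstack([r(b,310,105,120,90),r(b,200,195,148,111)])]))
for n,im in(("scene",a),("side",b)):
    c=camera_info(n)
    for nm,lo,hi in(("amber",(5,150,90),(17,255,255)),("yel",(22,180,120),(32,255,255)),("green",(45,80,20),(85,255,255)),("blue",(110,120,40),(128,255,255)),("red",(0,220,120),(4,255,255)),("white",(0,0,170),(180,60,255))):
        for ce,s in blobs(im,lo,hi,5)[1]:
            if 170<ce[0]<410 and 110<ce[1]<300: print(n,nm,ce,s,plane(c,ce,.04)[0])
E
```

```text
scene amber [229.4135 177.7744] [223 170  14  15 133] [ 0.3912 -0.2884  0.04  ]
scene amber [231.537  195.7778] [225 193  14   6  54] [ 0.4896 -0.2446  0.04  ]
scene amber [356.1 197.8] [354 196   5   4  10] [0.4287 0.1473 0.04  ]
scene amber [370.1429 208.2857] [370 206   2   6   7] [0.4755 0.1944 0.04  ]
scene amber [329.9231 222.2308] [329 217   3  12  13] [0.5634 0.0822 0.04  ]
scene amber [359.0769 225.0769] [358 220   3  11  13] [0.561  0.1671 0.04  ]
scene amber [325.24 242.28] [323 237   7  12  25] [0.65   0.0817 0.04  ]
scene amber [346.7662 255.7013] [331 241  30  25  77] [0.6907 0.145  0.04  ]
scene amber [331.6667 252.8333] [331 252   3   3   6] [0.6872 0.1045 0.04  ]
scene green [183.9308 190.6352] [177 183  15  15 159] [ 0.4903 -0.4053  0.04  ]
scene green [188.2105 209.0351] [182 205  13   8  57] [ 0.5785 -0.349   0.04  ]
scene blue [222.9573 207.5671] [216 200  15  15 164] [ 0.5528 -0.2488  0.04  ]
scene blue [226.2292 226.9375] [220 224  13   6  48] [ 0.637  -0.2063  0.04  ]
scene white [327.5 137. ] [325 137   6   1   6] [ 0.0276 -0.004   0.04  ]
scene white [230.48
[... 2346 characters left out ...]
0.0999  0.04  ]
side white [358.098  138.9118] [352 133  15  11 102] [ 0.528  -0.3651  0.04  ]
side white [323.4272 161.7864] [317 156  15  11 103] [ 0.5843 -0.2159  0.04  ]
side white [373.1412 169.0824] [367 164  15  10  85] [ 0.4335 -0.2524  0.04  ]
side white [295.1333 225.    ] [292 221   7   8  30] [0.5479 0.0482 0.04  ]
side white [274.4651 234.2403] [260 227  30  15 129] [0.5833 0.1009 0.04  ]
side white [262.4729 250.3488] [248 243  31  16 129] [0.5857 0.1612 0.04  ]
side white [317.5   251.875] [316 251   4   3   8] [0.4544 0.1032 0.04  ]
side white [302.2 253.4] [302 252   2   4   5] [0.488  0.1248 0.04  ]
side white [306.8333 269.1667] [306 268   3   3   6] [0.4558 0.1633 0.04  ]
```

View pics/m1.png

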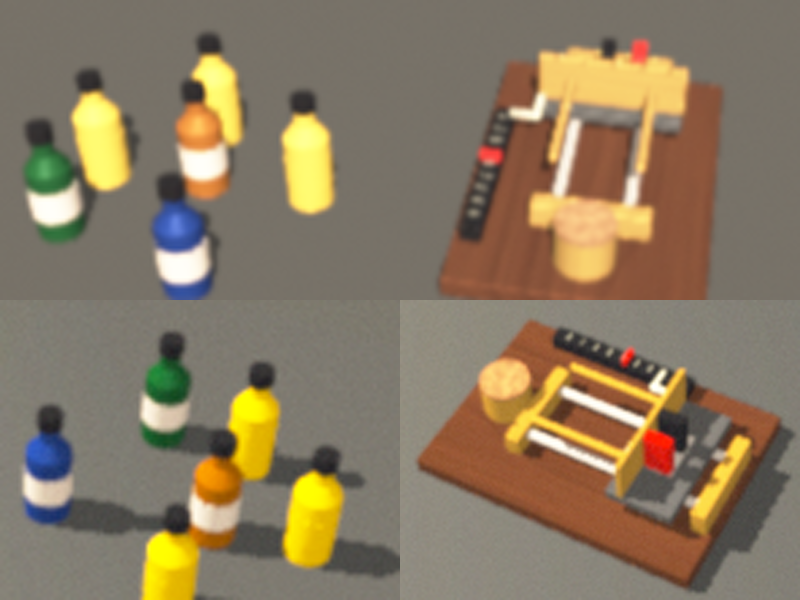

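The montage confirms the banded amber bottle at scene (231,183) / side (375,163). The three plain yellow ones are the look-alikes. In the side view, the plank's right-hand edge runs from (248,202) to (340,238) and the cork is at (239,227).

```bash
python3 - <<'E'
from h import *
s,d=camera_info("scene"),camera_info("side")
for n,p,q in(("amber",(230.5,188.5),(373.1,169.1)),("green",(185.9,201.6),(358.1,138.9)),("blue",(224.5,219.1),(323.4,161.8)),
  ("cork",(340.8,246.5),(238.7,226.5)),("lever top",(357,195),(293.5,246))):
    X=tri(s,p,d,q); print(n,X,proj(s,X)-p,proj(d,X)-q)
print("yellow",plane(d,[(385.8,144.1),(403.4,170.4),(360.5,188.1)],.045))
C=plane(d,[(248,202.4),(339.9,237.6),(207.4,255)],.02); print(C,np.linalg.norm(C[1]-C[0]),np.linalg.norm(C[2]-C[0]))
u=C[0]-C[1]; th=np.arctan2(u[1],u[0]);v=C[2]-C[0];print("heading",th,np.arctan2(-v[0],v[1]))
# IK for looking poses
def q(yaw): return (Ro.from_euler('z',yaw)*Ro.from_euler('x',np.pi)).as_quat()
for yaw in np.arange(-3,3.2,.5): 
    j=arm.ik([.45,-.26,.33],q(yaw)); print(round(yaw,2), j)
print(Ro.from_quat(arm.read_eef_rot()).as_matrix())
E
```

```text
amber [ 0.4371 -0.2676  0.0273] [[0.4754 0.5234]] [[ 0.244  -0.4601]]
green [ 0.5324 -0.3798  0.0286] [[0.3165 0.3716]] [[ 0.1404 -0.2881]]
blue [ 0.5903 -0.2305  0.0264] [[0.2916 0.3035]] [[ 0.1362 -0.2368]]
cork [0.6759 0.1281 0.0549] [[0.5038 0.369 ]] [[ 0.2756 -0.314 ]]
lever top [0.4974 0.1519 0.0998] [[0.1235 0.0971]] [[ 0.0808 -0.0991]]
yellow [[ 0.4362 -0.3742  0.045 ]
 [ 0.3472 -0.2819  0.045 ]
 [ 0.4371 -0.1555  0.045 ]]
[[0.7183 0.018  0.02  ]
 [0.4256 0.0203 0.02  ]
 [0.7177 0.2255 0.02  ]] 0.29270422374689625 0.2075707342445766
heading -0.007859484354957166 0.002934330738782831
-3.0 [ 1.0393  0.4983 -0.8466  1.7434  0.4157  1.0897  1.7682]
-2.5 [ 1.1834  0.6117 -1.1473  1.7397  0.5987  1.1915  2.0808]
-2.0 [ 0.1226  0.4206  0.5238  1.7706 -0.2428  1.0149 -2.833 ]
-1.5 [ 0.2194  0.4023  0.3779  1.7678 -0.1721  1.0039 -2.4081]
-1.0 [ 0.3148  0.3913  0.2386  1.7649 -0.1075  0.9981 -1.9764]
-0.5 [ 0.4091  0.3859  0.1035  1.7621 -0.0463  0.996  -1.5406]
0.0 [ 0.5165  0.3858 -0.0492  1.7587  0.022   0.9976 -1.1118]
0.5 [ 0.6003  0.39   -0.1685  1.7562  0.0758  1.0018 -0.6675]
1.0 [ 0.6831  0.3981 -0.2877  1.7536  0.1304  1.0085 -0.2237]
1.5 [ 0.7644  0.4102 -0.4066  1.7512  0.1863  1.0183  0.2189]
2.0 [ 0.8415  0.4263 -0.5225  1.7489  0.2429  1.031   0.6611]
2.5 [ 0.9179  0.4478 -0.6419  1.7467  0.3038  1.0481  1.099 ]
3.0 [ 0.9966  0.4776 -0.7717  1.7445  0.3736  1.0724  1.5279]
[[ 0.9651  0.2618 -0.0006]
 [ 0.2618 -0.9651  0.0023]
 [-0.     -0.0024 -1.    ]]
```

```bash
cat >> h.py <<'E'
def q(yaw): return (Ro.from_euler('z',yaw)*Ro.from_euler('x',np.pi)).as_quat()
E
python3 - <<'E'
from h import *
arm.move_gripper(0.75,30)
arm.movep([.437,-.267,.31],q(0))
c=wristcam(); im=snapshot("wrist"); cv2.imwrite("pics/w1.png",im)
print(arm.read_time(),arm.read_tool_pos(),arm.read_opening(),proj(c,[[.437,-.267,.12],[.437,-.267,.05],arm.read_tool_pos()-[0,0,.073]]))
for nm,lo,hi in(("amber",(5,150,60),(17,255,255)),("white",(0,0,150),(180,70,255))):
    for ce,s in blobs(im,lo,hi,40)[1]: print(nm,ce,s,plane(c,ce,.05)[0])
for y in(0,np.pi): print(arm.ik([.676,.128,.36],q(y)),arm.ik([.5,.128,.2],q(y)),arm.ik([.55,.128,.14],q(y)))
E
```

```text
2.1417 [ 0.4365 -0.2684  0.31  ] 0.7510443522448593 [[311.4241 190.1075]
 [311.9784 170.3379]
 [312.6122 261.2263]]
amber [ 13.0878 122.6426] [   0    5   38  173 3111] [0.4821 0.0057 0.05  ]
amber [314.3848 169.7984] [ 290  151   50   45 1250] [ 0.4375 -0.2693  0.05  ]
white [420.6406  54.7604] [412  39  27  35 217] [ 0.5391 -0.3617  0.05  ]
white [313.9693 151.0184] [292 146  45  19 163] [ 0.4554 -0.2689  0.05  ]
white [211.1994 275.5229] [193 250  38  55 677] [ 0.3257 -0.1619  0.05  ]
white [418.1234 276.0958] [399 250  38  56 689] [ 0.3245 -0.3769  0.05  ]
[-0.1696  0.6447 -0.0976  1.2051  0.0609  1.2946 -1.8351] [-0.2207  0.5477 -0.1069  1.9272  0.0895  0.6712 -1.953 ] [-0.2165  0.6943 -0.0799  1.8385  0.089   0.6122 -1.9217]
[ 0.2624  0.8582 -1.1503  1.1873  0.7634  1.5289  0.8222] [ 0.2986  0.7299 -0.9582  1.9116  0.7598  0.9142  0.5291] [ 0.2949  0.9076 -0.9815  1.8221  0.9312  0.9553  0.4615]
```

View pics/w1.png

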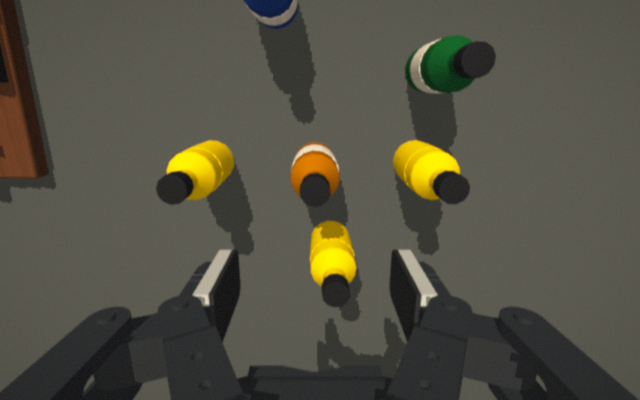

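The wrist view shows the amber cap at about (314.5,190), which puts the bottle at (0.437,-0.269). The yellow ones are at least 85 mm away. I'll grasp it by the cap.

```bash
python3 - <<'E'
from h import *
arm.line_to([.437,-.269,.157],.2)
arm.move_gripper(0.0,40)
print("grip",arm.read_opening(),arm.read_finger_force(),arm.read_tool_pos())
arm.line_to([.437,-.269,.34],.25)
arm.movep([.60,.128,.36],q(0))
c=wristcam(); im=snapshot("wrist"); cv2.imwrite("pics/w2.png",im)
print(arm.read_time(),arm.read_tool_pos(),arm.read_opening(),arm.read_finger_force(),proj(c,[[.676,.128,.06],[.5,.128,.08]]))
E
```

```text
grip 0.2646057907447084 32.97616835687222 [ 0.4375 -0.2688  0.1584]
6.075 [0.6003 0.1254 0.3598] 0.2597296030729122 36.493900192681394 [[310.1822  87.6598]
 [311.1149 257.5237]]
```

View pics/w2.png

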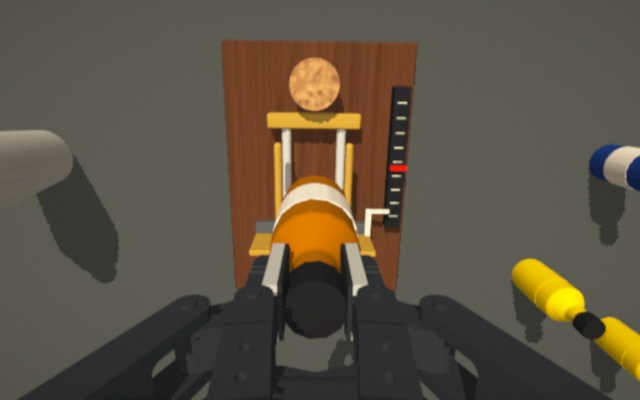

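The wrist view shows the cork at about (314,84), the red mark at (397,168), the pointer tip at about (389,212) and the plank's far edge from (223,41) to (416,43). The bottle hangs straight. Next: measure and place.

```bash
python3 - <<'E'
from h import *
im=cv2.imread("pics/w2.png"); c=wristcam()
h=cv2.cvtColor(im,cv2.COLOR_BGR2HSV)
m=cv2.inRange(h,(8,60,140),(25,200,255)); m[:50]=0;m[112:]=0;m[:,:270]=0;m[:,360:]=0
m=cv2.morphologyEx(m,cv2.MORPH_OPEN,np.ones((5,5)))
ct=max(cv2.findContours(m,0,1)[0],key=cv2.contourArea); e=cv2.minEnclosingCircle(ct); print("cork",e,plane(c,e[0],.06), "diam",2*e[1]*np.linalg.norm(plane(c,[e[0]],.06)-plane(c,[(e[0][0]+1,e[0][1])],.06)))
m=cv2.inRange(h,(0,200,150),(4,255,255))+cv2.inRange(h,(177,200,150),(180,255,255)); m[:,:380]=0;m[:,415:]=0
x,y,w,hh=cv2.boundingRect(m);print("mark",x,y,w,hh,"far/near edge",plane(c,[(x+w/2,y),(x+w/2,y+hh),(x,y+hh/2)],.044))
m=cv2.inRange(h,(0,0,150),(180,80,255)); m[:202]=0;m[240:]=0;m[:,:360]=0;m[:,:]=m
m[:,396:]=0; n,l,s,ce=cv2.connectedComponentsWithStats(m);print(s[1:],ce[1:])
ys,xs=np.nonzero(m);tip=[xs.max(),ys[xs>=xs.max()-8].mean()];print("pointer",tip,plane(c,[tip],.05))
P=plane(c,[(223,41),(416,43),(232,287),(399,270)],.02);print(P);d=P[0]-P[1];print("heading",np.arctan2(-d[0],d[1]))
E
```

```text
cork ((313.8571472167969, 83.5), 26.994522094726562) [[0.68   0.1243 0.06  ]] diam 0.0535789816380318
mark 390 165 17 7 far/near edge [[0.5942 0.0312 0.044 ]
 [0.5863 0.0307 0.044 ]
 [0.5903 0.0404 0.044 ]]
[[390 202   6   2  11]
 [364 209  26  27 267]
 [390 215   5   2   9]] [[392.7273 202.4545]
 [371.7079 218.3221]
 [391.7778 215.4444]]
pointer [np.int64(395), np.float64(209.36363636363637)] [[0.5445 0.0334 0.05  ]]
[[0.7242 0.2208 0.02  ]
 [0.7215 0.0152 0.02  ]
 [0.4287 0.2319 0.02  ]
 [0.4523 0.0161 0.02  ]]
heading -0.013030736631916577
```

```bash
python3 - <<'E'
from h import *
arm.line_to([.679,.125,.30],.2)
arm.line_to([.679,.125,.2195],.12)
arm.pause(.2); p=arm.read_tool_pos(); f=arm.read_ft_force(); print(p,f)
arm.line_to([.679+.679-p[0],.125+.125-p[1],.2195+.2190-p[2]],.1); arm.pause(.3)
print(arm.read_tool_pos(),arm.read_ft_force())
arm.move_gripper(.75); print(arm.read_time())
arm.line_to([.679,.125,.33],.2)
arm.line_to([.50,.125,.33],.3); arm.pause(.3)
c=wristcam(); im=snapshot("wrist"); cv2.imwrite("pics/w3.png",im); print(arm.read_time(),arm.read_tool_pos(),proj(c,[[.679,.125,.18],[.679,.125,.06]]))
E
```

```text
[0.6792 0.1251 0.2201] [ 0.1931 -0.1783 -3.4649]
[0.6792 0.125  0.2191] [-0.1036 -0.2439  1.1941]
8.775
10.5833 [0.5007 0.1249 0.3296] [[ 312.3876 -124.3746]
 [ 313.2313  -41.2819]]
```

View pics/w3.png

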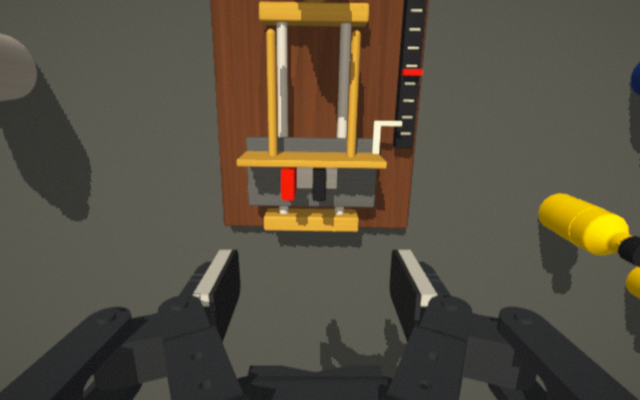

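The view shows the lever at (288,184), the tab at (319,184), the pointer tip at (401,124) and the mark at (413,72). Next: measure these and check the bottle from the side camera.

```bash
python3 - <<'E'
from h import *
im=cv2.imread("pics/w3.png"); c=wristcam(); h=cv2.cvtColor(im,cv2.COLOR_BGR2HSV)
def bb(m,x0,x1,y0,y1):
    k=np.zeros_like(m);k[y0:y1,x0:x1]=m[y0:y1,x0:x1];return cv2.boundingRect(k)
red=cv2.inRange(h,(0,200,130),(5,255,255))|cv2.inRange(h,(176,200,130),(180,255,255))
for n,b,z in(("lever",bb(red,270,305,160,210),.099),("tab",bb(cv2.inRange(h,(0,0,0),(180,255,45)),310,330,166,202),.099),("mark",bb(red,395,430,60,85),.044),("ptr",bb(cv2.inRange(h,(0,0,165),(180,70,255)),390,403,115,132),.05)):
    x,y,w,k=b; print(n,b,plane(c,[(x,y),(x+w,y+k),(x+w/2,y+k/2)],z).round(4)[:,:2].tolist())
a,b=snapshot("scene"),snapshot("side")
r=lambda im,x,y,w,h:cv2.resize(im[y:y+h,x:x+w],(400,300),interpolation=cv2.INTER_CUBIC)
cv2.imwrite("pics/m2.png",np.hstack([r(a,290,180,120,90),r(b,200,165,148,111)]))
pts=[]
for n,i in(("scene",a),("side",b)):
    cc=camera_info(n); print(n,proj(cc,[.679,.125,.10]),[(x[0].round(1).tolist(),x[1].tolist()) for x in blobs(i,(0,0,170),(180,60,255),30)[1] if abs(x[0]-proj(cc,[.679,.125,.10])[0]).max()<25])
E
```

```text
lever (281, 168, 14, 33) [[0.5097, 0.153], [0.4798, 0.1414], [0.4949, 0.1473]]
tab (313, 169, 13, 32) [[0.5088, 0.1254], [0.4798, 0.1139], [0.4945, 0.1197]]
mark (402, 69, 20, 7) [[0.5931, 0.0415], [0.5869, 0.0221], [0.59, 0.0318]]
ptr (390, 121, 12, 5) [[0.5455, 0.0512], [0.5407, 0.0393], [0.5431, 0.0452]]
scene [[340.7862 234.7094]] [([324.2, 212.6], [318, 208, 11, 8, 38]), ([340.9, 238.9], [332, 233, 18, 12, 148]), ([354.0, 236.1], [352, 232, 5, 9, 30])]
side [[236.534 214.075]] [([235.9, 219.2], [227, 214, 18, 10, 105])]
```

View pics/m2.png

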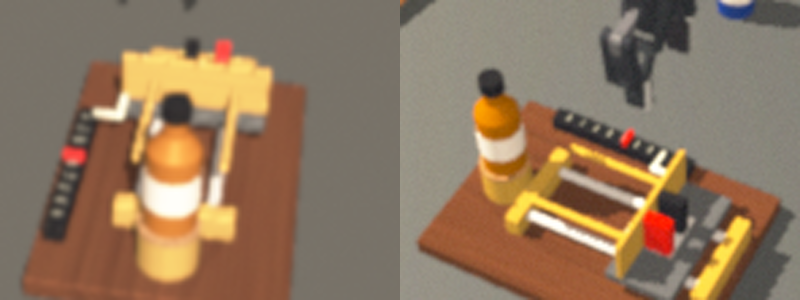

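The bottle stands centred on the cork. Lever outer face is at y=.153, tab outer face at y=.114, grip at about (.494,.126), and the leg needs about 47 mm of travel. I'll descend, feel for the wall and push part way.

```bash
cat >> h.py <<'E'
def look(name):
    c=wristcam(); im=snapshot("wrist"); cv2.imwrite(name,im); h=cv2.cvtColor(im,cv2.COLOR_BGR2HSV)
    print("t",arm.read_time(),arm.read_tool_pos(),"F",arm.read_ft_force(),"proj mark",proj(c,[.59,.035,.044]).round(1)); return c,im,h
E
python3 - <<'E'
from h import *
arm.movep([.488,.130,.20],q(0))
arm.line_to([.488,.130,.133],.12); arm.pause(.3)
print(arm.read_tool_pos(),f0:=arm.read_ft_force())
x=.488
while x<.515:
    x+=.002; arm.line_to([x,.130,.133],.05); f=arm.read_ft_force()-f0
    if f[0]<-2.5: break
print("contact",x,f)
arm.line_to([x+.040,.130,.133],.06); arm.pause(.3)
look("pics/w4.png")
E
```

```text
[0.4883 0.1301 0.1336] [ 0.9657  0.6075 -1.0146]
contact 0.5 [-3.7275  0.223   4.0808]
t 14.9417 [0.5395 0.1294 0.1328] F [-4.6605 -2.2381  1.8318] proj mark [[522.5 142.9]]
```

View pics/w4.png

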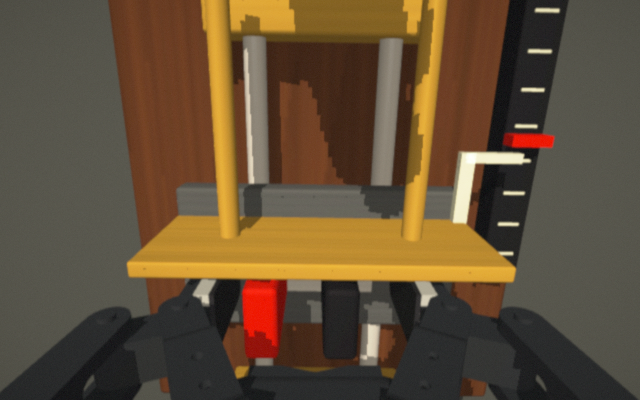

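The wrist view shows the pointer tip at (523,158) and the mark at (529,141), with the lever still open and the fingers straddling it. I'll measure the remaining distance and push that far.

```bash
cat >> h.py <<'E'
def rem(c,h):
    def cen(m,x0,x1,y0,y1):
        k=np.zeros_like(m);k[y0:y1,x0:x1]=m[y0:y1,x0:x1];x,y,w,hh=cv2.boundingRect(k);return (x,y,w,hh),(x+w/2,y+hh/2)
    red=cv2.inRange(h,(0,200,130),(5,255,255))|cv2.inRange(h,(176,200,130),(180,255,255))
    b,m=cen(red,490,560,80,200); b2,p=cen(cv2.inRange(h,(0,0,165),(180,70,255)),480,515,140,172)
    M,P=plane(c,[m],.044)[0],plane(c,[p],.05)[0]; print("mark",b,M,"ptr",b2,P); return M[0]-P[0]
E
python3 - <<'E'
from h import *
c=wristcam(); h=cv2.cvtColor(cv2.imread("pics/w4.png"),cv2.COLOR_BGR2HSV)
d=rem(c,h); print(d)
if 0<d<.02:
    arm.line_to([.540+d,.130,.133],.04); arm.pause(.3)
    c,im,h=look("pics/w5.png"); print(rem(c,h))
E
```

```text
mark (505, 133, 49, 15) [0.591  0.0321 0.044 ] ptr (480, 152, 35, 12) [0.5842 0.0484 0.05  ]
0.0068150208055122174
t 15.6083 [0.5463 0.1295 0.1327] F [-3.8067 -2.6336  0.3911] proj mark [[520.2 158. ]]
mark (504, 148, 47, 15) [0.5911 0.0319 0.044 ] ptr (480, 140, 35, 24) [0.5938 0.0488 0.05  ]
-0.002607422057369302
```

View pics/w5.png

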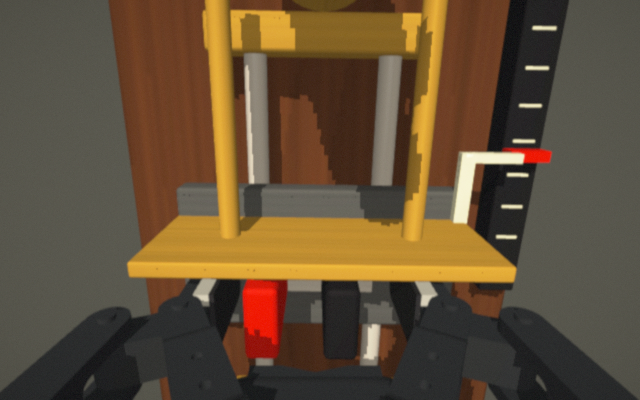

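The pointer tip at (523,158) now lies on the mark at (528,156), within about 1 mm. The -2.6 mm reading came from a tick mark inside the mask box. The lever is still open, so I'll pinch now.

```bash
python3 - <<'E'
from h import *
arm.pause(.3)
arm.move_gripper(0.0,35); arm.pause(.6)
print(arm.read_opening(),arm.read_opening()*.085,arm.read_finger_force())
c,im,h=look("pics/w6.png")
b=snapshot("side");a=snapshot("scene")
for n,i in(("scene",a),("side",b)):
    print(n,[x[0].round(1).tolist() for x in blobs(i,(0,0,170),(180,60,255),30)[1] if abs(x[0]-proj(camera_info(n),[.679,.125,.10])[0]).max()<25])
E
```

```text
0.291521403858854 0.02477931932800259 34.704941399395466
t 16.9833 [0.5468 0.13   0.1336] F [-4.8739 -2.6948  4.707 ] proj mark [[520.5 158.8]]
scene [[321.4, 222.7], [340.8, 238.8]]
side [[235.9, 219.2]]
```

View pics/w6.png

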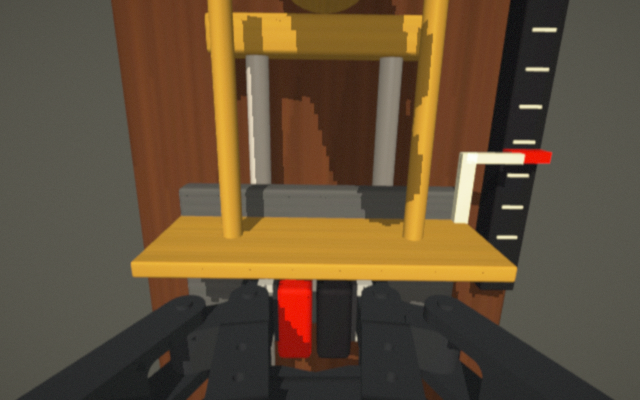

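The lever is closed against the tab, with the expected gap of about 2 mm left at (315,315). The pointer at (523,158) is on the mark, grip force is 35 N, and the bottle's pixels haven't moved.

```bash
python3 -c "
from station import ticket
print(ticket.finish_job())"
```

```text
the job is handed in; nothing more can be done
None
```

The job is handed in at about 17 s on the robot's clock: the amber bottle stands on the plinth, the pointer is within about 1 mm of the mark, and the cam lever is held closed against the thumb tab at about 35 N; the verdict was not shown to me.

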